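# Uncover the reader port and snap the cassette plate on

## Task

Make the test reader ready: first swing the red dust cover on its pivot screw fully aside, to its stop, so that the reading port is uncovered. Then set the white cassette plate on the sloping deck, window over the port and a hole over each of the four standoffs, and press it down evenly until every standoff has snapped through and the plate is fully home; let go of it. Do not drop or slam the plate onto the reader, and leave the stand, glove box and vial tray where they are.

Things in the scene. Friction and masses are not known exactly. Their poses are not given: they have to be found in the camera images.
- bay (a point): Centre of the plate bay, on the surface of the sloping deck of a white bench reader (fixed, about 150 mm high at the back; place and turn vary). Axes: x up the slope, y to the deck's left, z square out of the deck. The deck slopes 24 degrees, low edge towards the robot; it runs x -102 to +142, y -120 to +120 mm. Round green reading port (34 mm wide, 7 mm high) at x +45, y 0.
- cover (a joint): Flat red dust cover (100 x 40 x 5 mm) parallel to the deck, its top 14 mm above it, swivelling about the deck's z on one pivot screw. 0 = closed, pointing down the slope over the port; grows as its free end swings to deck +y, then up the slope; 1.57 rad = stop, pointing to +y, clear of the bay. Starts at 0 to 0.25, needs about 1 N at the pin, stays where left.
- cover_pivot (a point): The cover's pivot axis at the cover's underside: deck x +105, y 0, 9 mm above the deck. Axes as the deck (point bay).
- cover_tab (a point): Centre of the top of the red upright pin on the cover, 60 mm from the pivot axis; 15 mm diameter, 36 mm tall, its top 50 mm above the deck. Push it sideways to swing the cover. Axes turn with the cover; -x points from pivot to pin.
- plate: Loose white cassette plate, 140 (x) x 190 (y) x 5 mm, 0.1 to 0.2 kg; origin at the centre of its underside. z up, x towards the edge with the rectangular window (36 x 46 mm, centred at x +45), which must come over the reading port. It starts flat on a 6 mm rubber mat on the table, turned up to 0.65 rad.
- plate_grip (a point): Centre (half-way up) of the blue grip bar standing on the plate's top face: 65 mm long along plate x, 14 mm wide along y, 35 mm tall (5 to 40 mm above the plate's underside). Plate x -12.5, y 0, 22.5 mm above the underside. Axes: the plate's.
- hole0 (a point): Centre, at the plate's underside, of the plate's upper left hole (15 mm diameter, right through), plate centre x +52, y +78 mm. Goes over point snap0. Axes: the plate's.
- hole1 (a point): Centre, at the plate's underside, of the plate's upper right hole (15 mm diameter, right through), plate centre x +52, y -78 mm. Goes over point snap1. Axes: the plate's.
- hole2 (a point): Centre, at the plate's underside, of the plate's lower left hole (15 mm diameter, right through), plate centre x -52, y +78 mm. Goes over point snap2. Axes: the plate's.
- hole3 (a point): Centre, at the plate's underside, of the plate's lower right hole (15 mm diameter, right through), plate centre x -52, y -78 mm. Goes over point snap3. Axes: the plate's.
- snap0 (a point): The upper left snap standoff, deck x +52, y +78 mm. Point: centre of its shoulder's top (20 mm wide, 10 mm above the deck), the plate's seat. Above it: 11 mm post, two sprung orange ears (+y, -y) like an arrowhead, half-width 4 mm at the tip 21 mm up, 10 mm at 8 mm up. A plate laid on stops about 13 mm above home; 3 to 4 N per standoff (some 15 N for all) snaps it under the ears. Axes: deck.
- snap1 (a point): The upper right snap standoff, deck x +52, y -78 mm. Point: centre of its shoulder's top (20 mm wide, 10 mm above the deck), the plate's seat. Above it: 11 mm post, two sprung orange ears (+y, -y) like an arrowhead, half-width 4 mm at the tip 21 mm up, 10 mm at 8 mm up. A plate laid on stops about 13 mm above home; 3 to 4 N per standoff (some 15 N for all) snaps it under the ears. Axes: deck.
- snap2 (a point): The lower left snap standoff, deck x -52, y +78 mm. Point: centre of its shoulder's top (20 mm wide, 10 mm above the deck), the plate's seat. Above it: 11 mm post, two sprung orange ears (+y, -y) like an arrowhead, half-width 4 mm at the tip 21 mm up, 10 mm at 8 mm up. A plate laid on stops about 13 mm above home; 3 to 4 N per standoff (some 15 N for all) snaps it under the ears. Axes: deck.
- snap3 (a point): The lower right snap standoff, deck x -52, y -78 mm. Point: centre of its shoulder's top (20 mm wide, 10 mm above the deck), the plate's seat. Above it: 11 mm post, two sprung orange ears (+y, -y) like an arrowhead, half-width 4 mm at the tip 21 mm up, 10 mm at 8 mm up. A plate laid on stops about 13 mm above home; 3 to 4 N per standoff (some 15 N for all) snaps it under the ears. Axes: deck.
- stand: Bystander: loose blue plastic stand (85 x 100 mm foot, 60 mm high) holding three white test sticks leaning out, top about 140 mm. Origin: centre of its underside.
- glovebox: Bystander: loose blue and white glove box 110 x 220 x 70 mm. Origin: centre of its underside.
- vials: Bystander: loose clear tray 80 x 110 x 35 mm with white vials to 51 mm high. Origin: centre of its underside.

How it is judged (in metres and radians):
On the way, in this order (a step that is already met when the one before it is completed fails the run):
1. the dust cover is swung aside, at least 1.3 rad open (value of joint cover above 1.3 rad), for 0.2 s.
2. all four standoffs have snapped through and the plate is home (distance between hole0 and snap0 below 0.006 m and z of hole0 in the frame of snap0 below 0.003 m and distance between hole1 and snap1 below 0.006 m and z of hole1 in the frame of snap1 below 0.003 m and distance between hole2 and snap2 below 0.006 m and z of hole2 in the frame of snap2 below 0.003 m and distance between hole3 and snap3 below 0.006 m and z of hole3 in the frame of snap3 below 0.003 m), for 0.2 s.
At the end, for the whole second after the job is handed in: The cover is at least 1.3 rad open; each of the plate's four holes is within 6 mm of its own standoff's shoulder point and its underside within 3 mm of the shoulder, measured square to the deck; the plate is released and at rest (all of step 2 and value of joint cover above 1.3 rad and linear speed of plate below 0.02 m/s); the robot touches nothing.
It fails at once if the stand is shifted by more than 40 mm or tipped by more than 0.5 rad (distance of stand from where it was at the start of the episode above 0.04 m or angle between stand's own z axis and vertical above 0.5 rad).
It fails at once if the glovebox is shifted by more than 40 mm or tipped by more than 0.5 rad (distance of glovebox from where it was at the start of the episode above 0.04 m or angle between glovebox's own z axis and vertical above 0.5 rad).
It fails at once if the vials is shifted by more than 40 mm or tipped by more than 0.5 rad (distance of vials from where it was at the start of the episode above 0.04 m or angle between vials's own z axis and vertical above 0.5 rad).
It fails at once if the plate is dropped or slammed onto the reader (over 0.6 m/s within 150 mm of the bay) (distance between plate_grip and bay below 0.15 m and linear speed of plate above 0.6 m/s).
It also fails if it takes over 54 s, if anything falls off the work surface, if the arm or the gripper's body presses on something with over 40 N, if the wrist force passes 120 N, or if a joint passes its speed limit or range.

## Robot

A 6-joint arm with a two-finger parallel gripper is mounted at the origin on the work surface. World frame = base frame: x ahead of the robot, y to its left, z up, the work surface at z = 0. Lengths are in mm, angles in rad, forces in N, time in s.
With the tool pointing down it reaches from about 300 to 775 mm from the base axis. Payload 14.6 kg.
Tool frame: the origin (TCP) lies at the very end of the fingers, on their centre line; the grasp point (between the pads) lies 19 mm behind it (grip_point_offset is the distance from the TCP to the grasp point, in mm); z points along the fingers, y is the line along which they close (so a half turn about z gives the same grasp; the last joint's range is limited). The gripper opens to 94 mm and grips with 3 to 60 N. Pads are 16 mm wide; open, the fingers measure 119 mm over their backs; the gripper's body (75 mm by 177 mm) begins 78 mm behind the grasp point.
Start: joints at [-1.234, 0.3, 1.521, -0, 1.321, -0.067], TCP at [216.096, -505.759, 180.446] pointing down, gripper open.
Joint ranges: [-3.03, 3.03], [-0.79, 2.21], [0.23, 2.52], [-1.04, 4.18], [0, 3.07], [-2.55, 2.55]. Speed limits (rad/s): [2.22, 2.22, 2.57, 3.14, 3.14, 3.14].

## Interface

Orientations are given as [roll, pitch, yaw] about the fixed x, y, z axes, in that order (R = Rz(yaw) Ry(pitch) Rx(roll)).
In Python, from cell import read_state, camera, camera_info, sign_off, grip_point_offset gives the robot as it stands.
- The arm moves only by the shell command python3 -m handwheel 'ROWS' [FORCE]. ROWS is text: rows parted by semicolons, each of 5 numbers parted by spaces: the shift along the world's x, y, z in units of 40 mm (1.0 is 40 mm), then the turn about the world's z in units of 5 degrees (1.0 is 5 degrees), then the closure, from 0 (fully open) to 1 (shut). In form: dx dy dz yaw gripper; .... A call has 1 to 12 rows; each row shifts and turns the commanded pose from where the row before left it; what a row does not reach is not made up. A row lasts 1/12 s, in which the tool goes at most 41.7 mm and 7.16 degrees, less where a joint would pass 70% of its speed; a pose out of reach is approached as far as the arm can. A call is refused whole if a number of a shift passes 1 or a number of a turn 1, either way. A call with a gripper value outside its range is refused whole. The fingers move at their own pace and stop on an object; FORCE is the grip in N (left out, the last holds). Time passes only in rows, so rows that do not move let the fingers close. It gives the time, the measured TCP pose, the force, the opening and the grip force at its end, in the units of the state.
- read_state(): the state, without advancing time (a new reading comes with each control period).
- camera(name): name is "scene" or "top" or "wrist"; returns (picture, depth): 384x512x3 uint8, red, green, blue; 384x512 float32, mm along the optical axis (not along the pixel's ray), 0 where there is no reading.
- camera_info(name): a dict with "intrinsics" (3x3 intrinsics, pixels), "world_from_camera" (4x4, takes a point from camera to world coordinates). Camera axes: x right, y down, z forward; pixel columns grow to the right and rows downward; lengths in mm; the calibration is good to about 2 mm. A picture is of the moment at which its call begins: read the wrist's pose just before it. camera_info takes no time and is no camera call; for the wrist camera it gives the pose at the moment of the call.
- sign_off(): hands the job in; it is judged then, once.
The state is a dict: "clock": time; "joints": joint angles; "qd": joint speeds; "effort": joint torques, N m; "eef_pos": TCP position; "eef_rot": TCP orientation; "wrist_force": force on the tool from outside, world axes, zero at the start; "moment": the same for the moment, N m; "finger_gap": finger opening in mm; "finger_force": force on a finger pad.
Only numpy, scipy, OpenCV 4.12 (cv2) and the standard library are available. Lean on these libraries where they do the work, as an engineer would, in place of code of your own. Each camera call takes 0.05 s, during which the arm holds its last target. There are 200 camera calls.

## Working session

There is one attempt and no reset: what is moved stays moved. The work goes in short steps, Python scripts to look and compute and a shell command to move; the robot and the scene stay as the last step left them, time stands still between calls to the robot, and variables do not carry over. Pictures are saved under pics/ and viewed, at most 10 in all, crops included, and the job is handed in when it is done.

```bash
mkdir -p pics
python3 - <<'E'
from cell import *
import numpy as np,cv2
s=read_state();print(s, grip_point_offset if not callable(grip_point_offset) else grip_point_offset())
for n in ("top","scene"):
    im,d=camera(n);i=camera_info(n)
    np.savez(f"pics/{n}0.npz",im=im,d=d,K=i["intrinsics"],T=i["world_from_camera"])
    cv2.imwrite(f"pics/{n}0.png",im[:,:,::-1]);print(n,i)
E
```

```text
{'clock': 0.0, 'joints': array([-1.23357829e+00,  3.00472992e-01,  1.52157944e+00, -4.89357333e-07,
        1.32068882e+00, -6.66380980e-02]), 'qd': array([-5.93247133e-04,  1.61256745e-03, -1.24033437e-03,  5.12141186e-04,
       -2.97008356e-05, -6.34550904e-04]), 'effort': array([ 7.60512776e-04, -5.31803691e+01, -3.52737594e+01,  7.08687399e-02,
        2.43821391e-02, -4.68376936e-05]), 'eef_pos': array([ 216.01430008, -505.49078736,  179.8860009 ]), 'eef_rot': array([-3.14044658e+00, -7.60105644e-05,  4.03856215e-01]), 'wrist_force': array([0.95487501, 0.77761347, 0.29675729]), 'moment': array([-0.01405091,  0.00787175, -0.02562825]), 'finger_force': 0.0, 'finger_gap': 94.0365524148387} 18.8
top {'intrinsics': array([[441.04269146,   0.        , 260.14337253],
       [  0.        , 441.04269146, 191.8035832 ],
       [  0.        ,   0.        ,   1.        ]]), 'world_from_camera': array([[ 1.12355162e-02, -9.85739005e-01,  1.67905861e-01,
         3.33125977e+02],
       [-9.99932989e-01, -1.15443481e-02, -8.63286501e-04,
        -1.46437463e+01],
       [ 2.78933888e-03, -1.67884910e-01, -9.85802656e-01,
         1.51004321e+03],
       [ 0.00000000e+00,  0.00000000e+00,  0.00000000e+00,
         1.00000000e+00]])}
scene {'intrinsics': array([[479.14164751,   0.        , 259.34820005],
       [  0.        , 479.14164751, 194.64683187],
       [  0.        ,   0.        ,   1.        ]]), 'world_from_camera': array([[ 8.24278237e-01,  4.58707748e-01, -3.31892438e-01,
         1.08605171e+03],
       [ 5.66144484e-01, -6.60752682e-01,  4.92834979e-01,
        -7.86897183e+02],
       [ 6.76840454e-03, -5.94132220e-01, -8.04338917e-01,
         1.36606490e+03],
       [ 0.00000000e+00,  0.00000000e+00,  0.00000000e+00,
         1.00000000e+00]])}
```

View pics/top0.png

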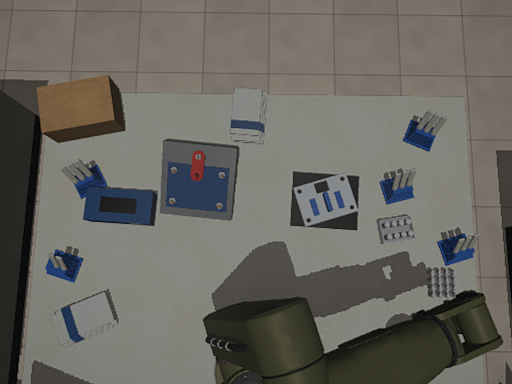

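View pics/scene0.png

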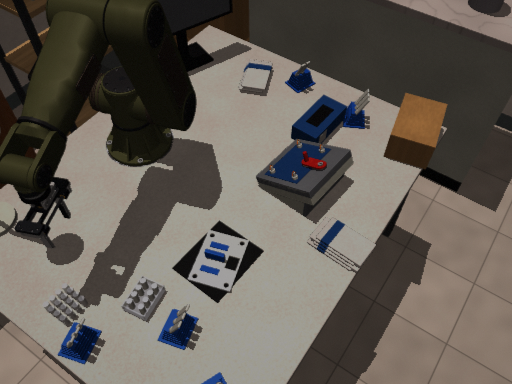

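```bash
cat > h.py <<'E'
import numpy as np,cv2
from cell import *
def snap(n,tag):
    i=camera_info(n);im,d=camera(n)
    np.savez(f"pics/{n}{tag}.npz",im=im,d=d,K=i["intrinsics"],T=i["world_from_camera"]);return load(n,tag)
def load(n,tag):
    z=np.load(f"pics/{n}{tag}.npz");return [z[k] for k in("im","d","K","T")]
def cloud(d,K,T):
    v,u=np.mgrid[:d.shape[0],:d.shape[1]]
    P=np.stack([(u-K[0,2])/K[0,0]*d,(v-K[1,2])/K[1,1]*d,d],-1)
    return P@T[:3,:3].T+T[:3,3]
def ray_plane(uv,K,T,p0,n):
    r=T[:3,:3]@np.array([(uv[0]-K[0,2])/K[0,0],(uv[1]-K[1,2])/K[1,1],1]);o=T[:3,3]
    return o+r*(np.dot(n,np.array(p0)-o)/np.dot(n,r))
def project(P,K,T):
    c=(np.atleast_2d(P)-T[:3,3])@T[:3,:3];return np.c_[c[:,0]/c[:,2]*K[0,0]+K[0,2],c[:,1]/c[:,2]*K[1,1]+K[1,2]]
E
python3 - <<'E'
from h import *
im,d,K,T=load("top","0");P=cloud(d,K,T)
a=cv2.resize(im[130:230,150:250],None,fx=4,fy=4,interpolation=cv2.INTER_CUBIC)
b=cv2.resize(im[150:250,280:380],None,fx=4,fy=4,interpolation=cv2.INTER_CUBIC)
cv2.imwrite("pics/crop0.png",np.hstack([a,b])[:,:,::-1])
# deck plane from blue area
hsv=cv2.cvtColor(im,cv2.COLOR_RGB2HSV)
print(hsv[190,180:215:5].tolist(),P[190,180].round(),P[200,210].round())
m=np.zeros(d.shape,bool);m[160:212,165:232]=1
q=m&(hsv[...,0]>100)&(hsv[...,0]<125)&(hsv[...,1]>100)
A=P[q];A=A[A[:,2]>40]
c=np.median(A,0);n=np.linalg.svd(A-c,full_matrices=False)[2][2];n*=np.sign(n[2])
k=abs((A-c)@n)<4;A=A[k];c=A.mean(0);n=np.linalg.svd(A-c,full_matrices=False)[2][2];n*=np.sign(n[2])
print("deck",c,n,np.degrees(np.arccos(n[2])),"yaw of upslope",np.degrees(np.arctan2(-n[1],-n[0])),len(A))
# plate
m=np.zeros(d.shape,bool);m[160:235,285:365]=1
w=m&(hsv[...,1]<60)&(hsv[...,2]>110)&(P[...,2]<25)&(P[...,2]>2)
W=P[w];print("z",np.median(W[:,2]));print(cv2.minAreaRect(W[:,:2].astype(np.float32)))
for nme,sl in dict(plate=(190,210,300,355),).items(): pass
for uv in [(84,178),(120,205),(395,185),(395,228),(455,245),(248,115)]: print(uv,P[uv[1],uv[0]].round())
E
```

```text
[[109, 130, 86], [108, 127, 86], [109, 129, 83], [109, 130, 86], [109, 131, 84], [109, 125, 86], [109, 127, 86]] [580. 248.  81.] [548. 149.  76.]
deck [583.4832716  192.70776469  86.64703936] [-0.98827342  0.12534161  0.0872074 ] 84.99702888479484 yaw of upslope -7.228167823063533 150
z 9.297388130145578
((575.820068359375, -240.38108825683594), (260.24298095703125, 278.4035339355469), 0.45286306738853455)
(84, 178) [620. 575.  59.]
(120, 205) [529. 445.  70.]
(395, 185) [ 605. -462.   78.]
(395, 228) [ 470. -480.    0.]
(455, 245) [ 411. -655.   60.]
(248, 115) [856.  30.  36.]
```

View pics/crop0.png

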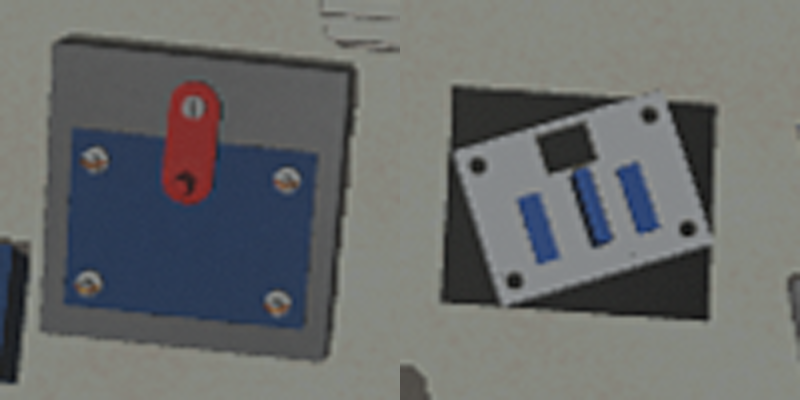

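```bash
cat >> h.py <<'E'
def rot(yaw,slope=0):
    c,s=np.cos(yaw),np.sin(yaw);x=np.array([c*np.cos(slope),s*np.cos(slope),np.sin(slope)]);y=np.array([-s,c,0]);return np.c_[x,y,np.cross(x,y)]
from scipy.optimize import least_squares
H=np.array([[52,78,0],[52,-78,0],[-52,78,0],[-52,-78,0.]])
SL=np.radians(24)
def fit(uv,K,T,L,slope,x0,zfix=None):
    "pose (x,y,z,yaw) of local points L seen at uv"
    def f(p):
        z=p[2] if zfix is None else zfix
        return (project(L@rot(p[3],slope).T+[p[0],p[1],z],K,T)-uv).ravel()
    r=least_squares(f,x0,loss="soft_l1");return r.x,np.abs(r.fun).max(),r.fun
E
python3 - <<'E'
from h import *
im,d,K,T=load("top","0");P=cloud(d,K,T)
cv=lambda c,o:np.array(o)+(np.array(c)+.5)/4-.5
pl=cv([(78,164),(249,115),(114,281),(288,229)],(280,150))
L=H+[0,0,5]
r=fit(pl,K,T,L,0,[560,-150,6,0.3],zfix=6);print("plate",r)
x=r[0];G=rot(x[3])@[-12.5,0,22.5]+[x[0],x[1],6];print("grip",G,P[202,327])
st=cv([(94,159),(287,179),(88,284),(277,303)],(150,130))
for h in(20,28,31):
  r=fit(st,K,T,H+[0,0,h],SL,[580,190,70,-.1]);print("bay",h,r[0],r[1])
# plane fit robust
hsv=cv2.cvtColor(im,cv2.COLOR_RGB2HSV)
q=np.zeros(d.shape,bool);q[172:205,176:216]=1
q&=(abs(hsv[...,0].astype(int)-109)<4)&(hsv[...,1]>110)&(d>0)
A=P[q];f=least_squares(lambda p:p[0]+p[1]*(A[:,0]-570)+p[2]*(A[:,1]-190)-A[:,2],[80,.4,0],loss="soft_l1")
print(f.x,np.degrees(np.arctan(np.hypot(*f.x[1:]))),"yaw",np.arctan2(f.x[2],f.x[1]),np.std(f.fun))
for uv in [(193,107),(186,182)]: print(cv(uv,(150,130)),P[tuple(cv(uv,(150,130)).round().astype(int)[::-1])])
E
```

```text
plate (array([ 5.66504275e+02, -2.40068840e+02,  6.00000000e+00,  2.98161212e-01]), np.float64(0.24287494384245178), array([-0.0463373 ,  0.24287494,  0.15231867, -0.03299594,  0.01063286,
       -0.19495509, -0.11439339, -0.00782968]))
grip [ 554.55579681 -243.74087809   28.5       ] [ 550.79778283 -241.04473204   43.38676662]
bay 20 [ 5.92246528e+02  1.90544195e+02  8.53161952e+01 -9.24141599e-02] 0.12597864933013625
bay 28 [ 5.95486537e+02  1.90243917e+02  7.80078318e+01 -9.24141600e-02] 0.12597864960491734
bay 31 [ 5.96701540e+02  1.90131313e+02  7.52671945e+01 -9.24141599e-02] 0.12597865656101703
[ 8.04660861e+01  4.38786991e-01 -4.59120794e-02] 23.80622966220441 yaw -0.10425472830136759 3.2915132587626985
[197.875 156.375] [677.75777161 182.56459127 149.43840863]
[196.125 175.125] [614.60046139 185.59610051 156.98149158]
```

```bash
python3 -m handwheel '0.2 0.4 0.85 -0.7 0;0.2 0.4 0.85 -0.7 0;0.2 0.4 0.85 -0.7 0;0.3 0.6 0.7 -0.7 0;0.4 0.8 0.4 -0.7 0;0.43 0.87 0.1 -0.7 0;0.43 0.87 0 -0.7 0;0.43 0.87 0 -0.7 0;0.43 0.87 0 0 0;0.43 0.87 0 0 0;0.43 0.87 0 0 0;0.43 0.87 0 0 0' && python3 -m handwheel '0.43 0.87 0 0 0;0.43 0.87 0 0 0;0.43 0.87 0 0 0;0.43 0.87 0 0 0;0.43 0.87 0 0 0;0.43 0.87 0 0 0;0.43 0.87 0 0 0;0.43 0.87 0 0 0;0.43 0.87 0 0 0;0.43 0.87 0 0 1;0.3 0.5 0 0 1;0 0 0 0 1'
python3 - <<'E'
from h import *
print(read_state()["joints"])
im,d,K,T=snap("wrist","1");print(K,T)
cv2.imwrite("pics/w1.png",im[:,:,::-1])
E
```

```text
clock: 1.1
eef_pos: [388.8, -156.3, 330.4]
eef_rot: [3.142, -0.0, -0.085]
wrist_force: [-0.5, -0.9, -0.1]
finger_gap: 93.9
finger_force: 0.0
clock: 2.1
eef_pos: [573.2, 213.4, 328.3]
eef_rot: [3.141, 0.003, -0.082]
wrist_force: [0.2, 0.4, -0.7]
finger_gap: 77.6
finger_force: 0.0
[2.96245058e-01 3.92209414e-01 1.06359663e+00 4.95072541e-04
 1.68869436e+00 1.94874237e+00]
[[313.2512744    0.         257.43960597]
 [  0.         313.2512744  192.99686018]
 [  0.           0.           1.        ]] [[-8.10063664e-02 -9.55668535e-01 -2.83082356e-01  6.55143877e+02]
 [-9.96713470e-01  7.78061331e-02  2.25491391e-02  2.07256724e+02]
 [ 4.76040754e-04  2.83978621e-01 -9.58830494e-01  5.31762104e+02]
 [ 0.00000000e+00  0.00000000e+00  0.00000000e+00  1.00000000e+00]]
```

View pics/w1.png

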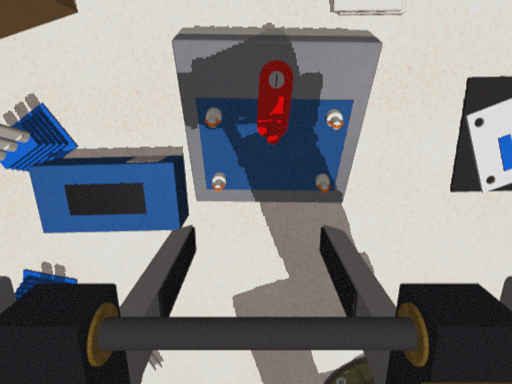

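Run:
```python
from h import *
im,d,K,T=load("wrist","1");P=cloud(d,K,T)
cv2.imwrite("pics/w1c.png",cv2.resize(im[55:205,170:390],None,fx=3.6,fy=3.6,interpolation=cv2.INTER_CUBIC)[:,:,::-1])
hsv=cv2.cvtColor(im,cv2.COLOR_RGB2HSV)
q=np.zeros(d.shape,bool);q[100:188,206:348]=1
q&=(abs(hsv[...,0].astype(int)-109)<5)&(hsv[...,1]>110)&(d>0)
A=P[q];f=least_squares(lambda p:p[0]+p[1]*(A[:,0]-594)+p[2]*(A[:,1]-190)-A[:,2],[80,.4,0],loss="soft_l1")
print(len(A),f.x,np.degrees(np.arctan(np.hypot(*f.x[1:]))),"yaw",np.arctan2(f.x[2],f.x[1]),np.std(f.fun))
```

```text
9377 [ 9.08731097e+01  4.43652954e-01 -4.14962555e-02] 24.01724437141971 yaw -0.09326180982980835 0.7783560428717426
```

View pics/w1c.png

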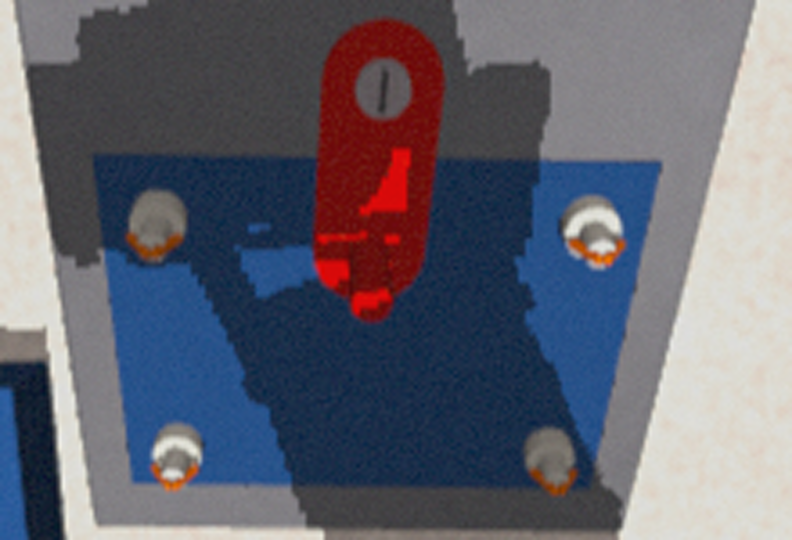

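Run:
```python
from h import *
im,d,K,T=load("wrist","1")
R=rot(-.0935,SL);b=np.array([594,190.3,90.9])
def loc(c,h): 
    uv=np.array([170,55])+(np.array(c)+.5)/3.6-.5
    return R.T@(ray_plane(uv,K,T,b+R[:,2]*h,R[:,2])-b)
for n,c,h in [("sn0",(157,216),10),("sn1",(592,223),10),("sn2",(177,447),10),("sn3",(550,451),10),("screw",(384,88),15),
 ("c0",(93,153),0),("c1",(661,162),0),("c2",(133,483),0),("c3",(600,487),0),("bl",(97,525),0),("br",(621,527),0),("covertop",(386,18),14)]:
    print(n,loc(c,h)[:2].round(1))
uvt=np.array([170,55])+(np.array((371,305))+.5)/3.6-.5
print("pin", (R.T@(ray_plane(uvt,K,T,b+R[:,2]*50,R[:,2])-b)).round(1))
```

```text
sn0 [49.3 78.6]
sn1 [ 48.7 -75.9]
sn2 [-54.4  78.6]
sn3 [-54.1 -76. ]
screw [97.7  0.7]
c0 [ 67.9 100.6]
c1 [ 67.3 -98.8]
c2 [-82.4 100.7]
c3 [ -81.6 -103.4]
bl [-107.4  119.3]
br [-104.9 -117. ]
covertop [119.2   1.2]
pin [38.   3.5 50. ]
```

Run:
```python
from h import *
R=rot(-.0935,SL);b=np.array([594,190.3,90.9])+R@[-4.5,1,0];print(b)
s=read_state();p=s["eef_pos"];print(p)
W=[[41,-32,75],[41,-32,32]]
for t in np.radians([0,12,25,38,51,64,77,86,90]):
    pin=np.array([105-60*np.cos(t),60*np.sin(t)]);tan=np.array([np.sin(t),np.cos(t)])
    off=20+3*np.sin(t)-(2 if t>1.52 else 0)
    W.append([*(pin-tan*off-[4*np.cos(t),0]),32])
W.append([W[-1][0]-15,W[-1][1]-15,60])
Q=np.array(W)@R.T+b
for q,dq in zip(Q,np.diff(np.vstack([p,Q]),axis=0)): print(q.round(),(dq/40).round(2))
```

```text
[590.00036568 191.67944651  89.06968511]
[572.69913549 211.507804   328.70334486]
[594. 159. 174.] [ 0.53 -1.31 -3.86]
[611. 158. 135.] [ 0.44 -0.04 -0.98]
[612. 169. 135.] [0.03 0.3  0.  ]
[611. 182. 134.] [-0.04  0.31 -0.03]
[612. 196. 134.] [ 0.03  0.34 -0.  ]
[616. 209. 135.] [0.1  0.33 0.03]
[623. 221. 138.] [0.17 0.31 0.06]
[633. 232. 141.] [0.24 0.26 0.09]
[644. 240. 146.] [0.29 0.21 0.12]
[653. 244. 150.] [0.22 0.1  0.09]
[659. 245. 152.] [0.15 0.03 0.07]
[633. 233. 172.] [-0.66 -0.31  0.49]
```

```bash
python3 -m handwheel '0.13 -0.33 -0.95 0 1;0.13 -0.33 -0.95 0 1;0.13 -0.33 -0.95 0 1;0.13 -0.33 -0.95 0 1;0.22 0 -0.5 0 1;0.22 0 -0.5 0 1;0 0 0 0 1;0.03 0.3 0 0 1;-0.04 0.31 -0.03 0 1;0.03 0.34 0 0 1;0.1 0.33 0.03 0 1' && python3 -m handwheel '0.17 0.31 0.06 0 1;0.24 0.26 0.09 0 1;0.29 0.21 0.12 0 1;0.22 0.1 0.09 0 1;0.15 0.03 0.07 0 1;0 0 0 0 1'
python3 - <<'E'
from h import *
im,d,K,T=snap("scene","2")
u,v=project([[640,200,120]],K,T)[0].astype(int);print(u,v)
cv2.imwrite("pics/s2.png",cv2.resize(im[v-60:v+60,u-80:u+80],None,fx=4,fy=4)[:,:,::-1])
E
```

```text
clock: 3.07
eef_pos: [615.4, 210.4, 140.1]
eef_rot: [-3.141, -0.002, -0.084]
wrist_force: [0.8, 0.6, 0.1]
finger_gap: 1.4
finger_force: 0.0
clock: 3.57
eef_pos: [659.0, 246.6, 157.2]
eef_rot: [-3.141, -0.002, -0.083]
wrist_force: [0.3, 0.1, 0.6]
finger_gap: 0.7
finger_force: 0.0
312 160
```

View pics/s2.png

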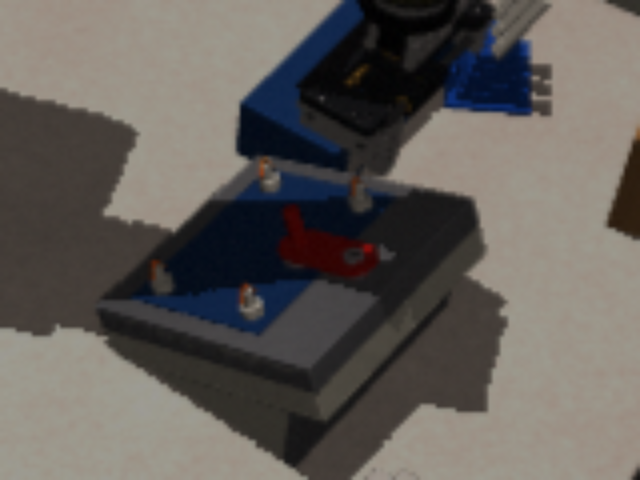

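Run:
```python
from h import *
for n,t in(("scene","0"),("scene","2")):
    im,d,K,T=load(n,t);P=cloud(d,K,T);hsv=cv2.cvtColor(im,cv2.COLOR_RGB2HSV)
    q=((hsv[...,0]<6)|(hsv[...,0]>174))&(hsv[...,1]>170)&(P[...,2]>80)&(P[...,2]<170)&(abs(P[...,1]-190)<90)
    R=rot(-.0935,SL);b=np.array([590,191.7,89.07]);L=(P[q]-b)@R
    h=L[L[:,2]>30];f=L[(L[:,2]<22)]
    print(t,len(L),"pin",h.mean(0).round(1),h.max(0).round(1),h.min(0).round(1),"flat",f.mean(0).round(1),f.max(0).round(1),f.min(0).round(1))
    im_=None
```

```text
0 207 pin [45.4 -2.6 42.6] [53.5  5.7 54.8] [ 37.9 -11.2  30.1] flat [74.4 -4.1 14.7] [125.9  25.   21.3] [ 21.9 -25.4  -5.5]
2 208 pin [19.6 -4.2 55.8] [ 53.4   7.4 406.7] [-738.4  -28.6   30.7] flat [73.9 -3.7 14.9] [125.   29.3  21. ] [ -1.  -23.3  -2.2]
```

```bash
python3 -m handwheel '0 0 0.9 0 1;-0.4 -0.8 0 0 1;-0.4 -0.8 0 0 1;-0.4 -0.8 0 0 1;0 0 -0.9 0 1;0 0 -0.75 0 1;0 0 0 0 1;0 0 0 0 1'
python3 - <<'E'
from h import *
im,d,K,T=snap("scene","3")
u,v=project([[640,200,120]],K,T)[0].astype(int)
a=cv2.resize(im[v-60:v+60,u-70:u+30],None,fx=4,fy=4)
im,d,K,T=snap("wrist","3")
b=cv2.resize(im,None,fx=.78,fy=480/384*1.0)
cv2.imwrite("pics/s3.png",np.hstack([a,b])[:,:800,::-1])
E
```

```text
clock: 4.28
eef_pos: [609.8, 149.1, 125.7]
eef_rot: [3.141, 0.002, -0.084]
wrist_force: [0.3, 0.3, 1.8]
finger_gap: 0.7
finger_force: 0.0
```

View pics/s3.png

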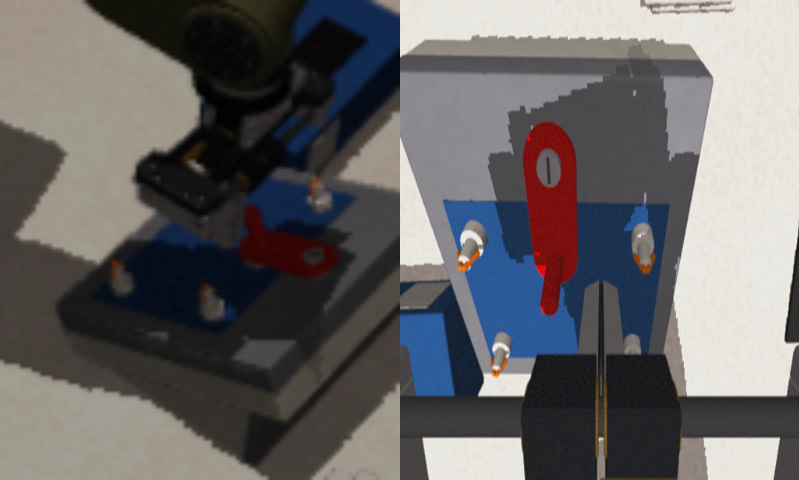

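```bash
python3 -m handwheel '0.05 0.25 0.05 0 1;0 0.3 0 0 1;0 0.3 0 0 1;0.05 0.3 0.03 0 1'
python3 - <<'E'
from h import *
im,d,K,T=snap("wrist","4");P=cloud(d,K,T);hsv=cv2.cvtColor(im,cv2.COLOR_RGB2HSV)
q=((hsv[...,0]<6)|(hsv[...,0]>174))&(hsv[...,1]>170)&(d>0)
L=(P[q]-[590,191.7,89.07])@rot(-.0935,SL);h=L[L[:,2]>25];print(h.mean(0),h.max(0),h.min(0))
E
```

```text
clock: 4.72
eef_pos: [614.5, 196.3, 129.4]
eef_rot: [3.142, -0.001, -0.084]
wrist_force: [1.0, -2.0, 1.8]
finger_gap: 0.4
finger_force: 1.1
[50.37208469 14.82339201 33.85833342] [61.99438962 21.88089982 61.11999573] [45.71602142  7.67136138 25.04004458]
```

```bash
python3 -m handwheel '0.08 0.33 0.03 0 1;0.17 0.31 0.06 0 1;0.24 0.26 0.09 0 1;0.29 0.21 0.12 0 1;0.22 0.1 0.09 0 1;0.15 0.03 0.07 0 1;0 0 0 0 1'
python3 - <<'E'
from h import *
im,d,K,T=snap("wrist","5");P=cloud(d,K,T);hsv=cv2.cvtColor(im,cv2.COLOR_RGB2HSV)
q=((hsv[...,0]<6)|(hsv[...,0]>174))&(hsv[...,1]>170)&(d>0)
L=(P[q]-[590,191.7,89.07])@rot(-.0935,SL);h=L[L[:,2]>25];print(h.mean(0),h.max(0),h.min(0));h=L[L[:,2]<22]
print(h.mean(0),h.max(0),h.min(0))
E
```

```text
clock: 5.35
eef_pos: [661.9, 242.4, 150.1]
eef_rot: [3.139, -0.002, -0.087]
wrist_force: [-9.2, 5.4, 24.2]
finger_gap: 0.5
finger_force: 12.6
[106.86380061  59.95600982  38.6913512 ] [109.71084081  67.43163591  50.93368397] [101.07598045  52.65640165  25.00327078]
[105.85421399  31.07659904  13.29992485] [123.2020537   79.31656981  21.98124511] [ 70.01288171 -19.39910413   0.17387041]
```

```bash
python3 -m handwheel '-0.3 -0.1 0.4 0 1;-0.4 -0.3 0.8 0 0;-0.5 -0.4 0.7 0 0;-0.5 -0.4 0.7 0 0;-0.5 0 0 0 0;0 0 0 0 0;0 0 0 0 0'
python3 - <<'E'
from h import *
im,d,K,T=snap("wrist","6")
print(np.linalg.norm(0))
cv2.imwrite("pics/w6.png",cv2.resize(im[40:290,100:430],None,fx=2.4,fy=2.4,interpolation=cv2.INTER_CUBIC)[:,:,::-1])
E
```

```text
clock: 5.98
eef_pos: [572.3, 196.8, 251.9]
eef_rot: [-3.141, -0.001, -0.084]
wrist_force: [0.0, -0.8, -1.4]
finger_gap: 37.2
finger_force: 0.0
0.0
```

View pics/w6.png

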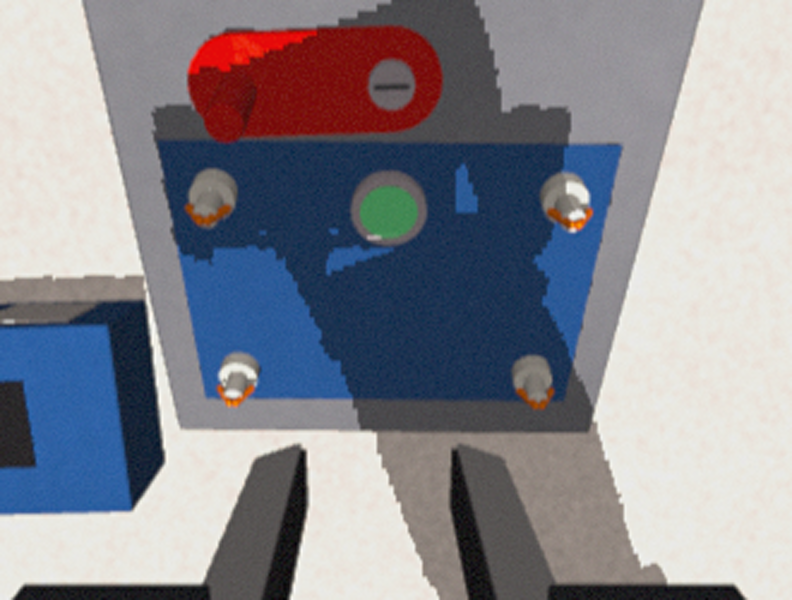

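Run:
```python
from h import *
im,d,K,T=load("wrist","6");P=cloud(d,K,T);hsv=cv2.cvtColor(im,cv2.COLOR_RGB2HSV)
q=np.zeros(d.shape,bool);q[102:205,175:342]=1
q&=(abs(hsv[...,0].astype(int)-109)<5)&(hsv[...,1]>110)&(d>0)
A=P[q];f=least_squares(lambda p:p[0]+p[1]*(A[:,0]-590)+p[2]*(A[:,1]-191.7)-A[:,2],[80,.4,0],loss="soft_l1")
print(len(A),f.x,np.degrees(np.arctan(np.hypot(*f.x[1:]))),"yaw",np.arctan2(f.x[2],f.x[1]))
R=rot(-.0935,SL);b=np.array([590,191.7,f.x[0]])
cv_=lambda c:np.array([100,40])+(np.array(c)+.5)/2.4-.5
g=(hsv[...,0]>50)&(hsv[...,0]<85)&(hsv[...,1]>80);g[:80]=0;g[160:]=0
gy,gx=np.nonzero(g);print("green px",gx.mean(),gy.mean(),len(gx),P[g].mean(0))
loc=lambda uv,h:(R.T@(ray_plane(uv,K,T,b+R[:,2]*h,R[:,2])-b))[:2].round(1)
print("port",loc((gx.mean(),gy.mean()),7),"ring",loc(cv_((389,208)),7),"screw",loc(cv_((391,85)),15))
for n,c in [("c0",(157,140)),("c1",(621,145)),("c2",(204,397)),("c3",(567,401))]: print(n,loc(cv_(c),0))
for n,c,t in [("sn0",(212,192),(208,208)),("sn1",(566,196),(571,212)),("sn2",(238,375),(234,390)),("sn3",(532,377),(537,393))]: print(n,loc(cv_(c),10),loc(cv_(t),25))
```

```text
14273 [ 8.90935817e+01  4.43492857e-01 -4.14916629e-02] 24.009603432868058 yaw -0.09328501580423916
green px 261.4812030075188 127.92731829573935 399 [625.96083465 188.50723879 114.95926573]
port [42.5  0.1] ring [44.4 -0.2] screw [1.018e+02 1.000e-01]
c0 [ 72. 100.]
c1 [ 71.9 -99.5]
c2 [-77.7 100.9]
c3 [ -78.1 -101.9]
sn0 [52.9 77.2] [53.2 76.2]
sn1 [ 52.7 -77.3] [ 53.1 -76.5]
sn2 [-52.5  77.7] [-49.6  77.2]
sn3 [-52.  -77.1] [-49.7 -77.1]
```

```bash
python3 -m handwheel '-0.05 -0.99 0 0.4 0;-0.05 -0.99 0 0.4 0;-0.05 -0.99 0 0.4 0;-0.05 -0.99 0 0.4 0;-0.05 -0.99 0 0.4 0;-0.05 -0.99 0 0.4 0;-0.05 -0.99 0 0.4 0;-0.05 -0.99 0 0.4 0;-0.05 -0.99 0 0.4 0;-0.05 -0.99 0 0.4 0;-0.05 -0.99 0 0.4 0;0 0 0 0 0'
python3 - <<'E'
from h import *
im,d,K,T=snap("wrist","7")
cv2.imwrite("pics/w7.png",cv2.resize(im[40:290,60:470],None,fx=1.95,fy=1.95,interpolation=cv2.INTER_CUBIC)[:,:,::-1])
E
```

```text
clock: 7.03
eef_pos: [549.9, -245.3, 249.2]
eef_rot: [-3.141, 0.003, 0.297]
wrist_force: [-0.5, 0.1, 0.2]
finger_gap: 93.9
finger_force: 0.0
```

View pics/w7.png

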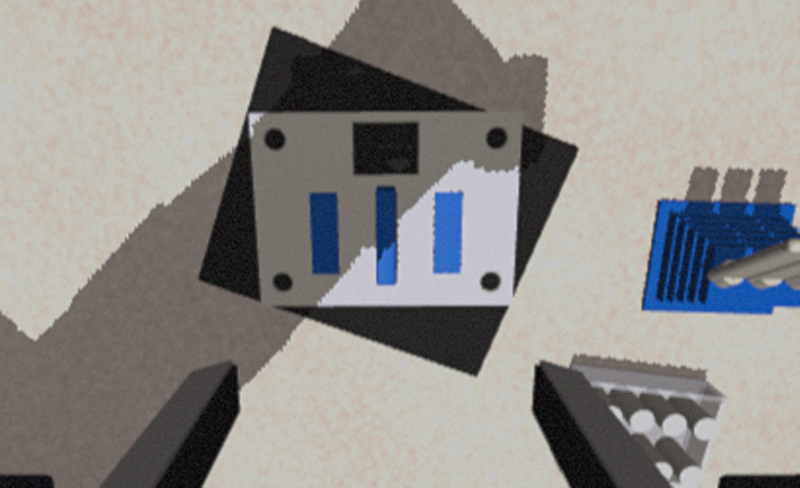

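Run:
```python
from h import *
im,d,K,T=load("wrist","7");P=cloud(d,K,T)
uv=np.array([60,40])+(np.array([(275,139),(497,138),(283,282),(490,281)])+.5)/1.95-.5
L=H+[0,0,5]
g=cv2.cvtColor(im,cv2.COLOR_RGB2GRAY)
for i in range(4):
    for _ in range(3):
        u,v=uv[i].round().astype(int);w=g[v-7:v+8,u-7:u+8].astype(float);wt=np.clip(70-w,0,None);yy,xx=np.mgrid[-7:8,-7:8];wt[xx**2+yy**2>45]=0
        uv[i]=[u+(wt*xx).sum()/wt.sum(),v+(wt*yy).sum()/wt.sum()]
print(uv)
r=fit(uv,K,T,L,0,[566,-240,6,.3],zfix=6);print(r)
x=r[0];q=np.array([x[0],x[1],6])
hsv=cv2.cvtColor(im,cv2.COLOR_RGB2HSV);m=(hsv[...,2]>100)&(hsv[...,1]<60)
S=(P-q)@rot(x[3]);k=m&(abs(S[...,0])<60)&(abs(S[...,1])<85);print("top z",np.median(P[k][:,2]))
s=read_state();G=rot(x[3])@[5,0,28]+q;tcp=G-[0,0,18.8]
print("tcp target",tcp,"delta",(tcp-s["eef_pos"])/40,"yaw",np.degrees(x[3]-s["eef_rot"][2])/5)
```

```text
[[200.52679851 111.02866151]
 [314.1937355  110.34599768]
 [204.60422961 184.22620846]
 [310.99583829 183.87931034]]
(array([ 5.65907479e+02, -2.39526508e+02,  6.00000000e+00,  3.02389279e-01]), np.float64(0.3711781532643954), array([-0.31231328, -0.17362722,  0.37117815, -0.11256343, -0.31945419,
        0.27991913,  0.25806366,  0.11936545]))
top z 10.408384801881994
tcp target [ 570.68061702 -238.03749806   15.2       ] delta [ 0.50835907  0.11037762 -5.85192001] yaw 0.0777445730928317
```

```bash
python3 -m handwheel '0.1 0.02 -0.98 0.08 0;0.1 0.02 -0.98 0 0;0.1 0.02 -0.98 0 0.5;0.1 0.02 -0.98 0 0.6;0.1 0.02 -0.95 0 0.6;0 0 -0.5 0 0.6;0 0 -0.3 0 0.6;0 0 -0.1 0 0.6;0 0 0 0 0.6' 20
```

```text
clock: 7.83
eef_pos: [570.8, -234.8, 20.1]
eef_rot: [-3.141, 0.001, 0.307]
wrist_force: [0.3, 0.8, -0.1]
finger_gap: 50.6
finger_force: 0.0
```

```bash
python3 -m handwheel '0 -0.08 -0.12 0 0.7;0 0 0 0 1;0 0 0 0 1;0 0 0 0 1;0 0 0 0 1;0 0 0 0 1;0 0 0 0 1' 20
```

```text
clock: 8.42
eef_pos: [570.7, -238.7, 16.2]
eef_rot: [3.141, -0.001, 0.306]
wrist_force: [-0.9, 0.8, 4.2]
finger_gap: 13.5
finger_force: 20.0
```

Gripped (13.5 mm gap, 20 N). Lift gently and see how the plate tilts.

```bash
python3 -m handwheel '0 0 0.3 0 1;0 0 0.5 0 1;0 0 0.8 0 1;0 0 0.95 0 1;0 0 0.95 0 1;0 0 0 0 1;0 0 0 0 1' 20
cat >> h.py <<'E'
def platepose(tag):
    "plane of plate from wrist depth, in TCP yaw frame"
    s=read_state();im,d,K,T=snap("wrist",tag);P=cloud(d,K,T)
    q=(P-s["eef_pos"])@rot(s["eef_rot"][2])
    m=(d>0)&(abs(q[...,1])<92)&(abs(q[...,1])>10)&(q[...,0]>5)&(q[...,0]<75)&(abs(q[...,2]-20)<65)
    hsv=cv2.cvtColor(im,cv2.COLOR_RGB2HSV);m&=(hsv[...,1]<70)&(hsv[...,2]>90)
    A=q[m];f=least_squares(lambda p:p[0]+p[1]*A[:,0]+p[2]*A[:,1]-A[:,2],[0,.1,0],loss="soft_l1",f_scale=2)
    print(m.sum(),"plane z at tcp",f.x[0],"pitch deg",np.degrees(np.arctan(f.x[1])),"roll",np.degrees(np.arctan(f.x[2])))
    return im,d,K,T,s,f.x
E
python3 -c "
from h import *
platepose('8')"
```

```text
clock: 9.0
eef_pos: [571.2, -238.8, 158.5]
eef_rot: [3.139, -0.003, 0.306]
wrist_force: [0.1, 0.1, -2.1]
finger_gap: 13.7
finger_force: 20.0
17951 plane z at tcp -5.663260544841865 pitch deg 0.10980017787197181 roll -0.06771374218867458
```

```bash
python3 -m handwheel '0 0 -0.6 0 1;0 0 -0.6 0 1;0 0 0 0 1;0 0 0 0 1' 8;python3 -c "
from h import *
platepose('9')"; python3 -m handwheel '0 0 0 0 1;0 0 0 0 1' 5;python3 -c "
from h import *
platepose('10')"
```

```text
clock: 9.38
eef_pos: [569.5, -238.1, 105.9]
eef_rot: [-3.139, 0.003, 0.306]
wrist_force: [-0.2, 0.1, -0.9]
finger_gap: 13.7
finger_force: 8.0
17981 plane z at tcp -5.616991264074732 pitch deg -0.2820373713366072 roll 0.25871617023073945
clock: 9.6
eef_pos: [571.0, -238.8, 108.9]
eef_rot: [3.14, -0.001, 0.306]
wrist_force: [0.3, -0.1, -0.9]
finger_gap: 13.8
finger_force: 5.0
17980 plane z at tcp -5.637874818835464 pitch deg -0.04664974366775984 roll 0.029865411322372266
```

```bash
python3 -m handwheel '0 0 0.6 0 1;0 0.5 0.85 -0.4 1;0 0.7 0.7 -0.4 1;0.02 0.95 0.25 -0.5 1;0.02 0.95 0 -0.5 1;0.02 0.95 0 -0.5 1;0.02 0.95 0 -0.5 1;0.02 0.95 0 -0.5 1;0.02 0.95 0 -0.5 1;0.02 0.95 0 -0.5 1;0.02 0.95 0 -0.5 1;0.02 0.9 0 -0.3 1' 20; python3 -m handwheel '0 0.6 0 0 1;0 0.4 0 0 1;0 0 0 0 1;0 0 0 0 1' 20;  python3 - <<'E'
from h import *
im,d,K,T,s,f=platepose('11')
y=s["eef_rot"][2];p=s["eef_pos"];R0=rot(y)
# refine: detect holes near expected
z=p[2]+f[0]-5
q0=p+R0@[-4.8,0,0];q0[2]=z
uv=project((H+[0,0,5])@R0.T+q0,K,T);print(uv.round(1))
g=cv2.cvtColor(im,cv2.COLOR_RGB2GRAY)
for i in range(4):
    for _ in range(4):
        u,v=uv[i].round().astype(int);w=g[v-12:v+13,u-12:u+13].astype(float);
        if w.shape!=(25,25): print("off",i);break
        t=(np.median(w[:3])+w.min())/2;wt=np.clip(t-w,0,None);yy,xx=np.mgrid[-12:13,-12:13];wt[xx**2+yy**2>130]=0
        uv[i]=[u+(wt*xx).sum()/wt.sum(),v+(wt*yy).sum()/wt.sum()]
print(uv.round(1));ok=[0,1]
r=fit(uv[ok],K,T,(H+[0,0,5])[ok],0,[*q0,y],zfix=z);print(r[0],r[1])
print("plate centre in tcp frame",R0.T@(np.r_[r[0][:2],z]-p),"dyaw",r[0][3]-y)
cv2.imwrite("pics/w11.png",im[:,:,::-1])
E
```

```text
clock: 10.65
eef_pos: [577.5, 151.5, 204.6]
eef_rot: [-3.141, -0.001, -0.141]
wrist_force: [0.9, 0.5, -0.6]
finger_gap: 13.5
finger_force: 20.0
clock: 10.98
eef_pos: [577.6, 189.9, 204.1]
eef_rot: [-3.141, -0.001, -0.138]
wrist_force: [0.3, -0.4, -1.4]
finger_gap: 13.6
finger_force: 20.0
18021 plane z at tcp -5.592450005512986 pitch deg -0.14952093712910258 roll 0.07864898144619746
[[142.1 154.4]
 [374.2 154.5]
 [156.1 289.5]
 [359.9 289.6]]
[[133.3 155. ]
 [376.1 159.6]
 [158.2 294.4]
 [356.8 294.4]]
[ 5.71495778e+02  1.94122424e+02  2.00784409e+02 -1.57067606e-01] 6.040176468398556
plate centre in tcp frame [ -6.67427438   3.37497923 -10.59245001] dyaw -0.019398140734213476
```

Run:
```python
from h import *
for t in("8","10","11"):
    im,d,K,T=load("wrist",t);g=cv2.GaussianBlur(cv2.cvtColor(im,cv2.COLOR_RGB2GRAY),(3,3),0)
    for nm,(u,v) in zip("0123",[(142,154),(374,154),(156,289),(360,289)]):
        w=cv2.resize(g[v-22:v+23,u-22:u+23],None,fx=4,fy=4,interpolation=cv2.INTER_CUBIC)
        c=cv2.HoughCircles(w,cv2.HOUGH_GRADIENT,1,200,param1=80,param2=8,minRadius=26,maxRadius=50)
        print(t,nm,None if c is None else (c[0,0,:2]/4-22+[u,v]).round(1),None if c is None else c[0,0,2]/4)
```

```text
8 0 [142.6 153.4] 9.2
8 1 [372.1 154.9] 9.725
8 2 [154.4 292.4] 8.975
8 3 [357.9 293.1] 10.675
10 0 [141.9 154.6] 11.5
10 1 [373.4 156.4] 11.225
10 2 [157.4 294.9] 12.35
10 3 [359.9 291.1] 8.725
11 0 None None
11 1 [370.1 153.9] 11.475
11 2 [157.9 293.1] 10.675
11 3 [361.9 291.6] 7.425
```

```bash
python3 -m handwheel '0.07 0.07 0 0.51 1;0 0 -0.5 0 1;0 0 -0.4 0 1;0 0 -0.25 0 1;0 0 -0.15 0 1;0 0 0 0 1' 10;  python3 -m handwheel '0 0 -0.08 0 1;0 0 -0.08 0 1;0 0 0 0 1' 10
```

```text
clock: 11.53
eef_pos: [580.3, 191.4, 150.8]
eef_rot: [3.141, 0.001, -0.095]
wrist_force: [-0.4, 0.5, -1.6]
finger_gap: 13.6
finger_force: 10.0
clock: 11.78
eef_pos: [580.5, 192.2, 145.2]
eef_rot: [-3.142, -0.0, -0.095]
wrist_force: [-0.1, -0.0, -0.5]
finger_gap: 13.9
finger_force: 10.0
```

Run:
```python
from h import *
im,d,K,T=snap("wrist","12")
c=[cv2.resize(im[v-22:v+23,u-27:u+28],None,fx=7,fy=6.4,interpolation=cv2.INTER_CUBIC) for u,v in[(142,154),(374,154),(156,291),(360,291)]]
a=np.vstack([np.hstack(c[:2]),np.hstack(c[2:])]);print(a.shape)
cv2.imwrite("pics/w12.png",np.clip(a*1.3,0,255)[:,:,::-1])
```

```text
(576, 770, 3)[ WARN:0@0.581] global loadsave.cpp:1063 imwrite_ Unsupported depth image for selected encoder is fallbacked to CV_8U.
```

View pics/w12.png

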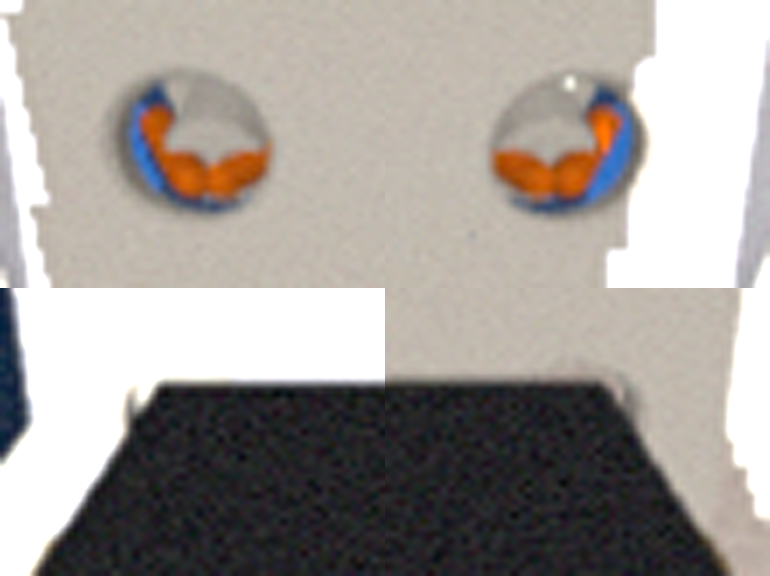

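```bash
python3 -m handwheel '0 0 -0.09 0 1;-0.06 0 -0.13 0 1;-0.06 0.01 -0.13 0 1;0 0 0 0 1' 8;  python3 -c "
from h import *
platepose('13')"
```

```text
clock: 12.17
eef_pos: [574.8, 192.7, 130.0]
eef_rot: [3.141, 0.002, -0.094]
wrist_force: [-0.4, 0.7, -1.0]
finger_gap: 13.6
finger_force: 8.0
20918 plane z at tcp -6.151579950104 pitch deg 10.44511120819109 roll 0.052513967501069396
```

```bash
python3 -m handwheel '-0.04 0 -0.12 0 1;-0.04 0 -0.12 0 1;0 0 0 0 1' 8;  python3 -c "
from h import *
platepose('14')"; python3 -m handwheel '0 0 -0.05 0 1;0 0 0 0 1' 8;  python3 -c "
from h import *
platepose('15')"
```

```text
clock: 12.47
eef_pos: [571.9, 192.6, 120.5]
eef_rot: [3.141, 0.001, -0.094]
wrist_force: [-0.9, 1.9, -0.1]
finger_gap: 13.9
finger_force: 8.0
22358 plane z at tcp -7.594714091195097 pitch deg 20.406896706824156 roll 0.11503082880716352
clock: 12.68
eef_pos: [572.3, 192.7, 119.4]
eef_rot: [-3.142, 0.001, -0.094]
wrist_force: [-3.5, 1.3, 1.4]
finger_gap: 13.9
finger_force: 8.0
22365 plane z at tcp -7.775255126651666 pitch deg 21.480981767172523 roll 0.016377280854699153
```

```bash
python3 -m handwheel '0 0 -0.04 0 1;0 0 -0.04 0 1;0 0 0 0 1' 8;  python3 -c "
from h import *
platepose('16')"
```

```text
clock: 12.98
eef_pos: [572.6, 192.8, 116.5]
eef_rot: [-3.141, -0.0, -0.094]
wrist_force: [-3.3, 1.0, 1.4]
finger_gap: 13.8
finger_force: 8.0
22581 plane z at tcp -7.817577162912804 pitch deg 22.22263190934997 roll 0.12234249553698871
```

```bash
python3 -m handwheel '-0.03 0 -0.04 0 1;0 0 -0.04 0 1;0 0 0 0 1' 10;  python3 -c "
from h import *
platepose('17')"
```

```text
clock: 13.28
eef_pos: [572.2, 192.6, 113.8]
eef_rot: [-3.141, -0.003, -0.095]
wrist_force: [2.2, 1.5, 1.5]
finger_gap: 13.9
finger_force: 10.0
22497 plane z at tcp -7.675627952955921 pitch deg 21.79581029706513 roll 0.4565240116165231
```

```bash
python3 -m handwheel '0 0 0 0 1;0.01 0 -0.05 0 1;0.02 0 -0.05 0 1;0 0 0 0 1' 50;  python3 -c "
from h import *
platepose('18')"
```

```text
clock: 13.67
eef_pos: [572.7, 192.4, 108.7]
eef_rot: [3.141, -0.0, -0.095]
wrist_force: [6.2, 1.3, -5.6]
finger_gap: 12.9
finger_force: 50.0
22409 plane z at tcp -7.922810466408788 pitch deg 22.31761292272077 roll 0.37911603262241955
```

```bash
python3 -m handwheel '0.04 0 0 0 1;0.03 0 0 0 1;0 0 0 0 1' 50;  python3 -c "
from h import *
platepose('19')"
```

```text
clock: 13.97
eef_pos: [575.1, 192.5, 108.9]
eef_rot: [3.141, 0.001, -0.095]
wrist_force: [-1.2, 0.3, -1.8]
finger_gap: 13.1
finger_force: 50.0
22294 plane z at tcp -7.686948217016614 pitch deg 21.637452452631628 roll -0.025656079668064418
```

```bash
python3 -m handwheel '0.02 0 -0.05 0 1;0.02 0 -0.05 0 1;0 0 0 0 1' 40;  python3 -c "
from h import *
platepose('20')"
```

```text
clock: 14.27
eef_pos: [576.1, 192.6, 106.9]
eef_rot: [3.141, 0.001, -0.094]
wrist_force: [-17.1, -4.1, 18.5]
finger_gap: 13.0
finger_force: 40.0
22441 plane z at tcp -8.040849370435826 pitch deg 23.53882403835885 roll 0.021768672017091723
```

```bash
python3 -m handwheel '0 0 0 0 0.6;0 0 0 0 0.6;0 0 0 0 0.6;0 0 0.2 0 0.6;0 0 0.5 0 0.6;-0.2 0 0.9 0 0.6;-0.2 0 0.9 0 0.6;-0.2 0 0.8 0 1;0 0 0 0 1' 40;  python3 - <<'E'
from h import *
im,d,K,T=snap("wrist","21");P=cloud(d,K,T);hsv=cv2.cvtColor(im,cv2.COLOR_RGB2HSV)
R=rot(-.0935,SL);b=np.array([588.8,191.8,88.6]);L=(P-b)@R
m=(d>0)&(hsv[...,1]<70)&(hsv[...,2]>70)&(abs(L[...,0]+2)<66)&(abs(L[...,1])<90)&(abs(L[...,2]-17)<14)
A=L[m];f=least_squares(lambda p:p[0]+p[1]*A[:,0]+p[2]*A[:,1]-A[:,2],[15,0,0],loss="soft_l1",f_scale=1)
print(m.sum(),"top z local",f.x[0],"slopes deg",np.degrees(f.x[1:]))
for i,h in enumerate(H): print(i,(f.x[0]+f.x[1]*h[0]+f.x[2]*h[1]-15).round(2))
# deck grey surround for reference
g=(d>0)&(hsv[...,1]<60)&(abs(L[...,1])<118)&(abs(L[...,1])>104)&(L[...,0]>-80)&(L[...,0]<60)&(abs(L[...,2])<10)
print("deck z",np.median(L[g][:,2]),g.sum())
bl=(d>0)&(hsv[...,0]>100)&(hsv[...,0]<120)&(hsv[...,1]>120)&(L[...,2]>44)&(L[...,2]<56)&(abs(L[...,1])<15);print("bar top",np.median(L[bl],0),L[bl].min(0),L[bl].max(0))
u=project(b+R@[0,0,15],K,T)[0];print(u)
E
```

```text
clock: 15.07
eef_pos: [554.0, 193.2, 245.0]
eef_rot: [-3.138, -0.01, -0.094]
wrist_force: [0.3, -0.2, 0.7]
finger_gap: 27.4
finger_force: 0.0
12861 top z local 14.148564296354724 slopes deg [-0.10724779  0.01272309]
0 -0.93
1 -0.97
2 -0.74
3 -0.77
deck z -0.8630273602456726 2475
bar top [-6.65839301  0.50732428 49.08640715] [-43.3305658   -6.46160157  44.16119933] [21.0443841   6.75017541 51.02151961]
[256.74431786 152.0939032 ]
```

Run:
```python
from h import *
im,d,K,T=load("wrist","21");P=cloud(d,K,T);hsv=cv2.cvtColor(im,cv2.COLOR_RGB2HSV)
q=((hsv[...,0]<6)|(hsv[...,0]>174))&(hsv[...,1]>170)&(d>0)
L=(P[q]-[588.8,191.8,88.6])@rot(-.0935,SL);h=L[(L[:,2]>25)&(L[:,2]<55)&(abs(L[:,0]-100)<60)];p=np.median(h,0);print(p,len(h),"angle",np.arctan2(p[1],105-p[0]))
if len(h)>20 and p[1]>50: sign_off();print("signed")
```

```text
[103.9689721   58.15172504  48.28196103] 419 angle 1.5530682219095366
the job is handed in; nothing more can be done
signed
```

The dust cover is open at its stop, measured at about 1.55 rad. The cassette plate is snapped home flat on all four standoffs, the gripper has let go of it and is clear, and I handed the job in at about 15 s on the robot's clock.

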